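Walk the heavy jar crate back against the jar stand

TASK

The larger wooden crate, loaded with jars, is in the way near the front of the worktop and too heavy to lift: walk it back on the worktop until its far side stands squarely against the low jar stand behind it. Walk it by pushing its near side at the corners in turn, left first, then right, then left and so on (as seen from the robot), each of the first two pushes bringing that side about 3 cm ahead of the other. Never lift or tip it, and leave the small empty crate where it is.

Things in the scene. Friction and masses are not known exactly. Their poses are not given: they have to be found in the camera images.
- jar_crate: The item to walk: the larger wooden crate, 110 mm deep (x), 200 wide (y), 75 high, three jars fixed in its far half (to 102 mm up); 1.2 to 1.8 kg; flat sides, on felt glides. Origin: centre of its underside; x away from the robot, y left. A push on its near side (local x -55) at local y +80 swings the left ahead (clockwise from above) about 1 rad per 165 mm; the centre gains about half the push.
- jar_stand: Fixed low wooden stand with four tall jars, behind the crate: 50 mm deep (x), 260 long (y), 70 high without jars. Origin: centre of its underside; x away from the robot, y left. Flat front face at local x -25. Crate home: crate origin at local x -80, axes parallel. The crate starts 70 to 88 mm short of it, nearly square, before its middle.
- stand_diag (a point): A mere reference direction for telling which side of the crate is ahead: a point on the stand's middle, 35 mm up, with axes turned 45 degrees to the left (anticlockwise from above) of the stand's own. Nothing to touch.
- small_crate: Bystander: the smaller, empty wooden crate, 100 mm (x) by 140 mm (y), 59 mm high, loose, to the left or right of the large one. Origin: centre of its underside, z up.

How it is judged:
On the way, in this order (a step that is already met when the one before it is completed fails the run):
1. the large crate's left side is pushed clearly ahead of its right (5 degrees or more clockwise of square) (angle between the x axis of jar_crate and the x axis of stand_diag, either way round above 0.873 rad), for 0.1 s.
2. then its right side is clearly ahead (5 degrees or more anticlockwise) (angle between the x axis of jar_crate and the x axis of stand_diag, either way round below 0.698 rad), for 0.1 s.
At the end, for the whole second after the job is handed in: The large crate stands flat and at rest in front of the stand with its far side against it: the middle of its far side within 15 mm of the stand's front, not more than 50 mm off the stand's middle sideways, and square to the stand within 10 degrees (x of jar_crate in the frame of jar_stand above -0.095 m and y of jar_crate in the frame of jar_stand between -0.05 and 0.05 m and angle between the x axis of jar_crate and the x axis of jar_stand, either way round below 0.175 rad and angle between jar_crate's own z axis and vertical below 0.05 rad and linear speed of jar_crate below 0.01 m/s); the robot touches nothing.
It fails at once if the large crate is lifted more than 15 mm off the worktop (height (world z) of jar_crate above 0.015 m).
It fails at once if the large crate is tipped more than 9 degrees (angle between jar_crate's own z axis and vertical above 0.16 rad).
It fails at once if the small crate is shifted more than 20 mm (distance of small_crate from where it was at the start of the episode above 0.02 m).
It also fails if it takes over 58 s, if anything falls off the work surface, if the arm or the gripper's body presses on something with over 40 N, if the wrist force passes 120 N, or if a joint passes its speed limit or range.

ROBOT

A 7-joint arm with a two-finger parallel gripper is mounted at the origin on a cart in front of the work surface, level with it; the furniture and walls round the work are solid. World frame = base frame: x ahead of the robot, y to its left, z up, the work surface at z = 0. Lengths are in m, angles in rad, forces in N, time in s.
With the tool pointing down it reaches from about 0.425 to 0.925 m from the base axis. Payload 6.8 kg.
Tool frame: the origin (TCP) lies midway between the tips of the shut fingers; the grasp point (between the pads) lies 19 mm behind it; y points along the fingers, z is the direction in which the jaws open and shut, and the axes are right-handed (so a half turn about y gives the same grasp; the last joint's range is limited). The gripper opens to 85 mm and grips with 20 to 120 N. Pads are 22 mm wide; open, the fingers measure 114 mm over their backs; the gripper's body (76 mm by 85 mm) begins 54 mm behind the grasp point. The pads swing forward as they close: fully open they stand 13 mm farther back than shut.
Start: joints at [-1.418, 0.477, 0.022, 1.555, -0.011, 1.109, -0.083], TCP at [0.174, 0.652, 0.211] pointing down, gripper open.
Joint ranges: [-2.96, 2.96], [-0.34, 2.1], [-1.41, 1.46], [0.24, 2.44], [-1.37, 4.51], [0.17, 1.92], [-2.96, 2.96]. Speed limits (rad/s): [2.39, 2.39, 3.14, 3.14, 3.14, 3.14, 3.14].

INTERFACE

Orientations are given as a rotation vector (axis times angle).
In Python, from bench import r gives the robot as it stands.
- The arm moves only by the tool send_rows, never from a script. Its argument "rows" is text: rows parted by semicolons, each of 6 numbers parted by spaces: the shift along the world's x, y, z in m, then the turn, a rotation vector about the world's x, y, z in rad. A call has 1 to 20 rows; each row shifts and turns the commanded pose from where the row before left it; what a row does not reach is not made up. A row lasts 1/10 s, in which the tool goes at most 50 mm and 8.59 degrees, less where a joint would pass 70% of its speed; a pose out of reach is approached as far as the arm can. A call is refused whole if a number of a shift passes 0.05 or a number of a turn 0.15, either way. A call with a gripper value outside its range is refused whole. "grip" is the finger opening in m, from 0 to 0.0854, set as the call begins (left out, the last holds). The fingers move at their own pace and stop on an object; "grip_force" is the grip in N (left out, the last holds). Time passes only in rows, so rows that do not move let the fingers close. It gives the time, the measured TCP pose, the force and the opening at its end, in the units of the state.
- r.get_obs(): the state, without advancing time (a new reading comes with each control period).
- r.grab_frame(name): name is "scene" or "top"; returns a dict with "pixels" (480x640x3 uint8, red, green, blue), "intrinsics" (3x3 intrinsics, pixels), "k1" (the pictures are not rectified: a ray, as slopes to the right and down, at radius r is drawn at 1 + k1 r^2 times it, then the intrinsics apply), "position" and "orientation" of the camera in the world. Camera axes: x right, y up, looking along -z (the intrinsics and any distortion apply to the point x, -y, -z); pixel columns grow to the right and rows downward; lengths in m; the calibration is good to about 2 mm. A picture is of the moment at which its call begins. There is no depth.
- r.hand_in(): hands the job in, once; it reports no verdict.
The state is a dict: "clock": time; "joints": joint angles; "qvel": joint speeds; "tau": joint torques, N m; "tcp_pos": TCP position; "orientation": TCP orientation; "contact_force": force on the tool from outside, world axes, zero at the start; "moment": the same for the moment, N m; "grip_width": finger opening in m.
Only numpy, scipy, OpenCV 4.12 (cv2) and the standard library are available. Lean on these libraries where they do the work, as an engineer would, in place of code of your own. Each camera call takes 0.05 s, during which the arm holds its last target.

## Working session

There is one attempt and no reset: what is moved stays moved. The work goes in short steps, Python scripts to look and compute and a tool call to move; the robot and the scene stay as the last step left them, time stands still between calls to the robot, and variables do not carry over. Pictures are saved under pics/ and viewed, and the job is handed in when it is done.

Besides the shell and the picture viewer there is one more tool, called after "Call:" as name(argument=value, ...) on one line, values as JSON. send_rows: Moves the arm, as the interface text tells. Its arguments: {"type":"object","properties":{"rows":{"type":"string"},"grip":{"type":"number"},"grip_force":{"type":"number"}},"required":["rows"]}

```bash
ls; mkdir -p pics; python3 - <<'E'
from bench import r
import cv2
o=r.get_obs()
print({k:o[k] for k in('clock','tcp_pos','orientation','contact_force','grip_width')})
for n in("scene","top"):
    f=r.grab_frame(n); cv2.imwrite(f"pics/{n}0.png",f["pixels"][:,:,::-1]); print(n,f["intrinsics"],f["k1"],f["position"],f["orientation"])
E
```

```text
pics
{'clock': 0.0, 'tcp_pos': array([0.17386246, 0.65156413, 0.21032278]), 'orientation': array([-1.56293929,  0.20483922, -0.20462592]), 'contact_force': array([0.47630856, 0.57001629, 0.49618146]), 'grip_width': 0.08556944466192462}
scene [[433.09388614   0.         320.65929766]
 [  0.         433.09388614 232.02499932]
 [  0.           0.           1.        ]] -0.05477152407793554 [0.19482014 0.55426371 0.57795343] [ 0.37963811 -1.14620331 -2.32595222]
top [[490.38952212   0.         319.33503041]
 [  0.         490.38952212 245.2914495 ]
 [  0.           0.           1.        ]] -0.028101210867765625 [0.49552956 0.01357592 0.95029833] [ 0.08955542 -0.10394925 -1.5518331 ]
```

View pics/scene0.png

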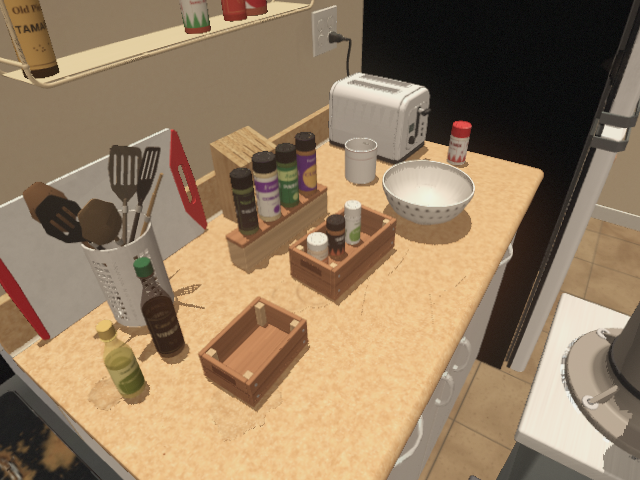

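View pics/top0.png

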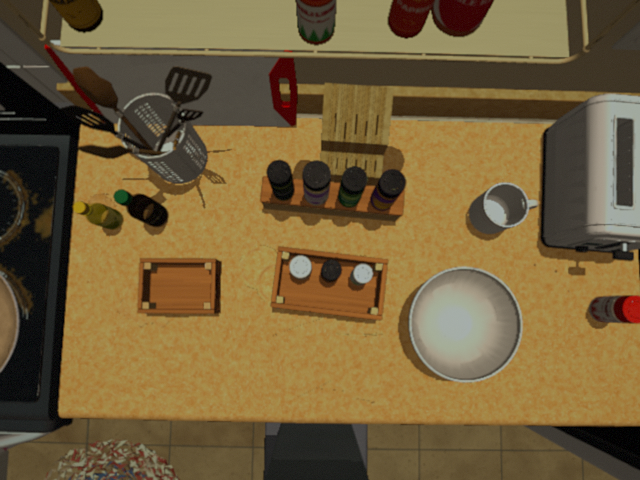

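```bash
cat > h.py <<'E'
import numpy as np,cv2
from scipy.spatial.transform import Rotation as R
def ray(f,px):
    K=f["intrinsics"];k=f["k1"]
    px=np.atleast_2d(px).astype(float)
    n=cv2.undistortPoints(px.reshape(-1,1,2),K,np.array([k,0,0,0,0.])).reshape(-1,2)
    d=np.c_[n[:,0],-n[:,1],-np.ones(len(n))]
    return np.array(f["position"]),R.from_rotvec(f["orientation"]).apply(d)
def plane(f,px,z):
    p,d=ray(f,px); return p+d*((z-p[2])/d[:,2])[:,None]
def proj(f,X):
    X=np.atleast_2d(X); c=R.from_rotvec(f["orientation"]).inv().apply(X-f["position"])
    n=np.c_[c[:,0]/-c[:,2],-c[:,1]/-c[:,2]]; r2=(n**2).sum(1)
    n=n*(1+f["k1"]*r2)[:,None]; K=f["intrinsics"]
    return np.c_[n[:,0]*K[0,0]+K[0,2],n[:,1]*K[1,1]+K[1,2]]
def mask(f):
    hsv=cv2.cvtColor(f["pixels"],cv2.COLOR_RGB2HSV)
    return hsv
E
python3 - <<'E'
import cv2
a=cv2.imread('pics/top0.png')[130:350,120:420]
cv2.imwrite('pics/z0.png',cv2.resize(a,None,fx=2.6,fy=2.6,interpolation=cv2.INTER_CUBIC))
h=cv2.cvtColor(cv2.imread('pics/top0.png'),cv2.COLOR_BGR2HSV)
for p in [(330,253),(330,315),(278,280),(385,290),(330,300),(330,335),(300,230),(330,207),(180,262),(250,280)]:print(p,h[p[1],p[0]])
E
```

```text
(330, 253) [ 14 188 140]
(330, 315) [ 17 164  98]
(278, 280) [ 13 186 104]
(385, 290) [ 19 158 147]
(330, 300) [ 14 187 143]
(330, 335) [ 20 147 168]
(300, 230) [ 20 153 168]
(330, 207) [ 13 186 103]
(180, 262) [ 14 201 103]
(250, 280) [ 21 143 168]
```

View pics/z0.png

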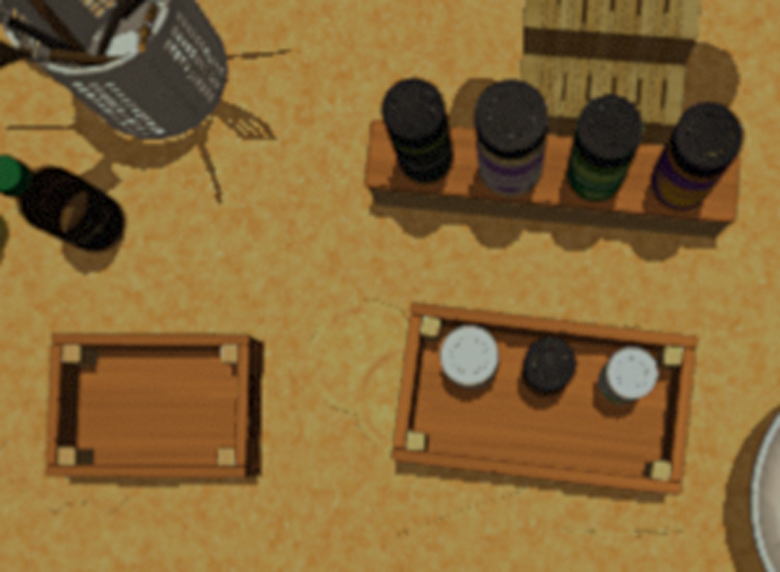

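```bash
python3 - <<'E'
from bench import r
from h import *
f=r.grab_frame("top")
z=lambda a:np.array(a)/2.6+[120-.3,130-.3]
def show(n,a,h):
    P=plane(f,z(a),h); print(n,P[:,:2].round(4).tolist(),'lens',np.linalg.norm(np.diff(P[:,:2],axis=0,append=P[:1,:2]),axis=1).round(3)); 
    return P
c=show('crate',[(413,304),(696,340),(678,492),(396,457)],.075)
print('centre',c.mean(0), 'yaw',[np.degrees(np.arctan2(*(c[i]-c[j])[[1,0]])) for i,j in((0,3),(1,2))],[np.degrees(np.arctan2(-(c[i]-c[j])[0],(c[i]-c[j])[1])) for i,j in((0,1),(3,2))])
s=show('stand',[(373,122),(742,158),(736,221),(368,188)],.07)
print('centre',s.mean(0),[np.degrees(np.arctan2(-(s[i]-s[j])[0],(s[i]-s[j])[1])) for i,j in((0,1),(3,2))])
m=show('small',[(54,335),(249,335),(246,476),(49,475)],.059); print(m.mean(0))
b=plane(f,[(408,325),(440,375),(440,280)],.06); print('bowl',b)
# colour mask check
hsv=mask(f); M=((hsv[...,0]<=17)&(hsv[...,1]>160)).astype(np.uint8)
M=cv2.morphologyEx(M,cv2.MORPH_CLOSE,np.ones((5,5)))
cs,_=cv2.findContours(M,cv2.RETR_EXTERNAL,cv2.CHAIN_APPROX_NONE)
for k in cs:
    if cv2.contourArea(k)>1500: print(cv2.contourArea(k),cv2.minAreaRect(k))
o=r.get_obs();print(R.from_rotvec(o['orientation']).as_matrix().round(3))
E
```

```text
crate [[0.6005, 0.0797], [0.5789, -0.1162], [0.4748, -0.1039], [0.4954, 0.0885]] lens [0.197 0.105 0.193 0.106]
centre [ 0.53741244 -0.01299391  0.075     ] yaw [np.float64(-4.801368960327433), np.float64(-6.74191306540123)] [np.float64(-6.303354031941021), np.float64(-6.1049055394369836)]
stand [[0.7304, 0.1118], [0.7092, -0.1498], [0.6639, -0.1452], [0.6827, 0.1138]] lens [0.262 0.046 0.26  0.048]
centre [ 0.69654993 -0.01733813  0.07      ] [np.float64(-4.62207085828343), np.float64(-4.163494487137614)]
small [[0.5761, 0.3324], [0.5786, 0.1953], [0.4805, 0.1933], [0.4787, 0.3301]] lens [0.137 0.098 0.137 0.097]
[0.5284876  0.26276492 0.059     ]
bowl [[ 0.46435943 -0.15559485  0.06      ]
 [ 0.37695019 -0.21250042  0.06      ]
 [ 0.54623326 -0.2145127   0.06      ]]
4574.5 ((178.0, 287.0), (58.0, 86.0), 90.0)
7072.0 ((329.0300598144531, 285.7900085449219), (113.41992950439453, 69.43787384033203), 8.130102157592773)
3960.5 ((332.0677795410156, 195.9174346923828), (143.8741455078125, 62.31981658935547), 8.426968574523926)
2971.5 ((486.3731994628906, 107.15672302246094), (186.94349670410156, 18.650100708007812), 1.4086285829544067)
1813.5 ((293.54388427734375, 89.40489196777344), (68.99291229248047, 49.53464126586914), 69.775146484375)
2083.0 ((84.30134582519531, 87.81574249267578), (106.07179260253906, 55.20441818237305), 73.81079864501953)
2705.5 ((440.5, 18.5), (37.0, 103.0), 90.0)
[[ 0.966 -0.     0.258]
 [-0.258 -0.001  0.966]
 [ 0.    -1.    -0.001]]
```

Call:
send_rows(rows="0.028 -0.034 0 0 0 0.03;0.028 -0.034 0 0 0 0.03;0.028 -0.034 0 0 0 0.03;0.028 -0.034 0 0 0 0.03;0.028 -0.034 0 0 0 0.03;0.028 -0.034 0 0 0 0.035;0.028 -0.034 0 0 0 0;0.028 -0.034 0 0 0 0;0.005 -0.038 0 0 0 0;0.005 -0.038 0 0 0 0;0.005 -0.038 0 0 0 0;0.005 -0.038 0 0 0 0;0.005 -0.038 0 0 0 0;0.005 -0.038 0 0 0 0;0.005 -0.038 0 0 0 0;0.005 -0.038 0 0 0 0;0 0 0 0 0 0;0 0 0 0 0 0", grip=0)

```text
clock: 1.95
tcp_pos: [0.438, 0.0756, 0.2113]
orientation: [-1.57, 0.061, -0.061]
contact_force: [-0.0, 0.1, 0.2]
grip_width: 0.0002
```

Call:
send_rows(rows="0.001 0 -0.03 0 0 0;0.001 0 -0.03 0 0 0;0.001 0 -0.03 0 0 0;0.001 0 -0.03 0 0 0;0.001 0 -0.03 0 0 0;0 0 -0.026 0 0 0;0 0 0 0 0 0;0 0 0 0 0 0")

```text
clock: 2.75
tcp_pos: [0.4428, 0.0771, 0.0354]
orientation: [-1.57, 0.059, -0.058]
contact_force: [-0.2, -0.2, -0.3]
grip_width: 0.0
```

```bash
cat > look.py <<'E'
import sys
from bench import r
from h import *
f=r.grab_frame(sys.argv[2] if len(sys.argv)>2 else "top")
a=f["pixels"][130:350,200:440,::-1] if f and len(sys.argv)<3 else f["pixels"][100:400,150:500,::-1]
s=3. if len(sys.argv)<3 else 2.
cv2.imwrite(f'pics/{sys.argv[1]}.png',cv2.resize(a,None,fx=s,fy=s,interpolation=cv2.INTER_CUBIC))
o=r.get_obs();print(o['clock'],o['tcp_pos'].round(4),o['contact_force'].round(2))
E
python3 look.py a1; python3 look.py a1s scene
```

```text
2.8 [0.4436 0.0771 0.0361] [ 1.01 -0.01  0.65]
2.85 [0.444  0.077  0.0365] [-0.69  0.24  0.22]
```

View pics/a1.png

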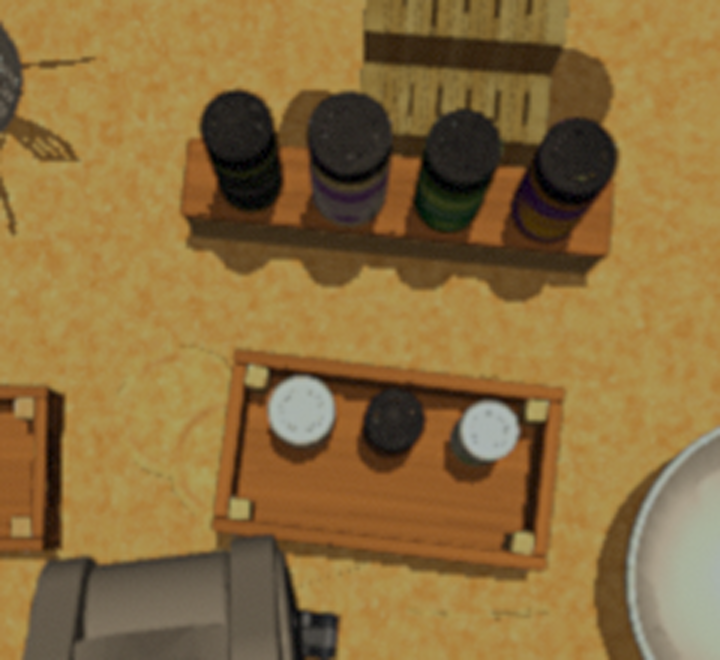

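View pics/a1s.png

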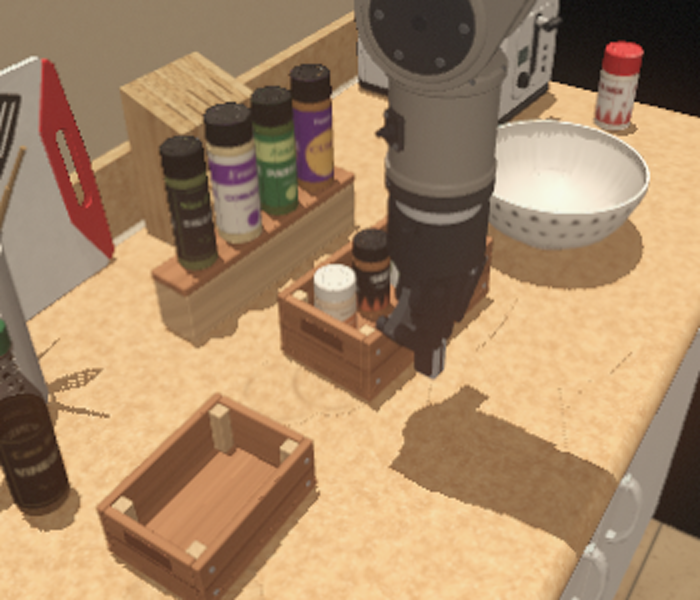

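Call:
send_rows(rows="0.005 -0.0005 0 0 0 0;0.005 -0.0005 0 0 0 0;0.005 -0.0005 0 0 0 0;0.005 -0.0005 0 0 0 0;0.005 -0.0005 0 0 0 0;0.003 -0.0003 0 0 0 0;0.003 -0.0003 0 0 0 0;0.003 -0.0003 0 0 0 0")

```text
clock: 3.65
tcp_pos: [0.4771, 0.0727, 0.0352]
orientation: [-1.57, 0.06, -0.059]
contact_force: [0.5, -0.3, 0.0]
grip_width: -0.0001
```

Call:
send_rows(rows="0.003 -0.0003 0 0 0 0;0.003 -0.0003 0 0 0 0;0.003 -0.0003 0 0 0 0;0.003 -0.0003 0 0 0 0")

```text
clock: 4.05
tcp_pos: [0.4856, 0.0725, 0.0347]
orientation: [-1.57, 0.064, -0.053]
contact_force: [-8.4, 3.5, 6.6]
grip_width: -0.0001
```

Call:
send_rows(rows="0.003 -0.0003 0 0 0 0;0.003 -0.0003 0 0 0 0;0.003 -0.0003 0 0 0 0;0.003 -0.0003 0 0 0 0;0.003 -0.0003 0 0 0 0;0 0 0 0 0 0")

```text
clock: 4.65
tcp_pos: [0.5021, 0.0715, 0.0348]
orientation: [-1.569, 0.062, -0.055]
contact_force: [-4.7, 3.0, 0.9]
grip_width: 0.0002
```

```bash
python3 look.py a2
```

```text
4.7 [0.5021 0.0715 0.0348] [-4.79  3.3   1.01]
```

View pics/a2.png

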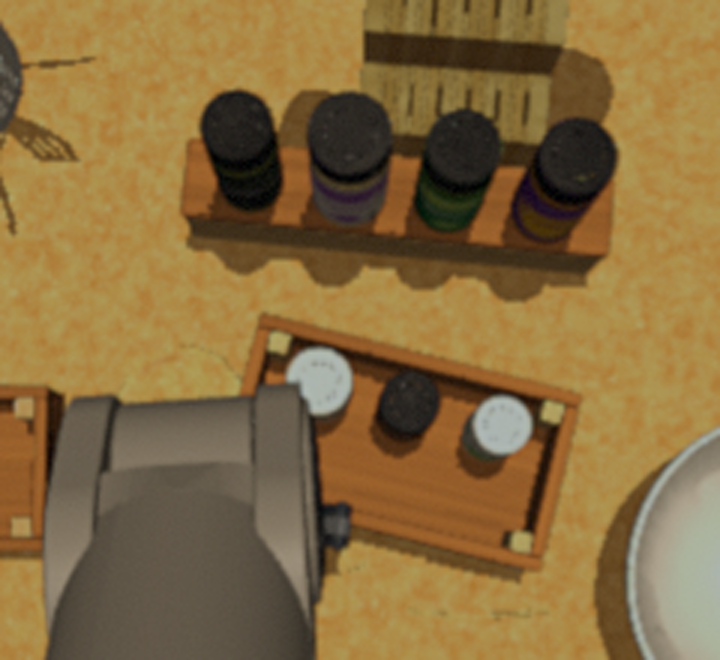

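```bash
cat > yaw.py <<'E'
import sys
from bench import r
from h import *
# args: tl tr (zoom px, far rim edge corners)
import pickle
f=None
def pose(tl,tr,f,h=.075):
    P=plane(f,np.array([tl,tr])/3.+[200-.33,130-.33],h)[:,:2]
    d=P[0]-P[1]; y=np.degrees(np.arctan2(-d[0],d[1])); 
    y0=-4.4; u=np.array([np.cos(np.radians(y)),np.sin(np.radians(y))])
    c=P.mean(0)-.055*u
    s=np.radians(y0); S=np.array([.6965,-.0173]); e=c-S
    print('P',P.round(4).tolist(),'len',np.linalg.norm(d).round(4),'yaw rel',round(y-y0,2),'c',c.round(4),'local',round(e[0]*np.cos(s)+e[1]*np.sin(s),4),round(-e[0]*np.sin(s)+e[1]*np.cos(s),4))
    v=np.array([-u[1],u[0]])
    for n,k in(('L',.08),('R',-.08)): print(n,(c-.055*u+k*v).round(4),'u',u.round(3))
a=list(map(float,sys.argv[1:5])); f=r.grab_frame("top"); pose(a[:2],a[2:],f)
E
python3 yaw.py 263 317 580 400
```

```text
P [[0.6213, 0.0644], [0.5745, -0.1263]] len 0.1963 yaw rel -9.39 c [ 0.5445 -0.0179] local -0.1515 -0.0122
L [0.5101 0.0729] u [ 0.971 -0.238]
R [ 0.472  -0.0824] u [ 0.971 -0.238]
```

Call:
send_rows(rows="-0.01 0 0 0 0 0;-0.02 0 0 0 0 0;-0.02 0 0 0 0 0;-0.014 0 0 0 0 0;0 -0.025 0 0 0 0;0 -0.025 0 0 0 0;0 -0.025 0 0 0 0;0 -0.025 0 0 0 0;0 -0.025 0 0 0 0;0 -0.025 0 0 0 0;0 -0.002 0 0 0 0;0 0 0 0 0 0;0.005 0 0 0 0 0;0.005 0 0 0 0 0;0.005 0 0 0 0 0;0 0 0 0 0 0")

```text
clock: 6.35
tcp_pos: [0.4564, -0.0812, 0.0354]
orientation: [-1.57, 0.058, -0.059]
contact_force: [0.5, 0.2, 0.6]
grip_width: 0.0001
```

```bash
python3 look.py a3
```

```text
6.4 [ 0.4556 -0.0814  0.0353] [ 0.23  0.34 -0.28]
```

View pics/a3.png

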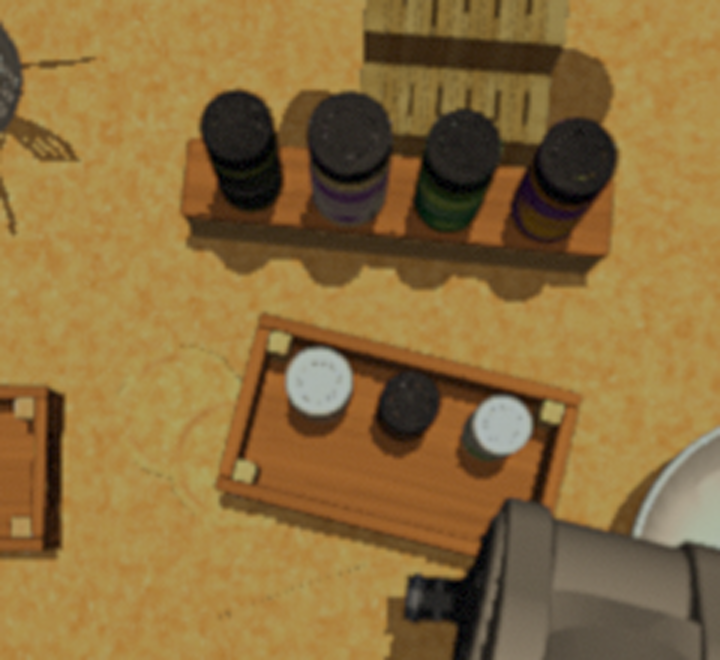

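Call:
send_rows(rows="0.003 -0.0003 0 0 0 0;0.003 -0.0003 0 0 0 0;0.003 -0.0003 0 0 0 0;0.003 -0.0003 0 0 0 0;0.003 -0.0003 0 0 0 0;0.003 -0.0003 0 0 0 0;0.003 -0.0003 0 0 0 0;0.003 -0.0003 0 0 0 0;0.003 -0.0003 0 0 0 0;0.003 -0.0003 0 0 0 0;0.003 0 0 0 0 0;0.003 0 0 0 0 0;0.003 0 0 0 0 0;0.003 0 0 0 0 0;0.003 0 0 0 0 0;0 0 0 0 0 0")

```text
clock: 8.0
tcp_pos: [0.4978, -0.086, 0.0345]
orientation: [-1.571, 0.064, -0.057]
contact_force: [-5.1, -2.6, -1.5]
grip_width: 0.0002
```

```bash
python3 look.py a4
```

```text
8.05 [ 0.4978 -0.0859  0.0345] [-5.65 -2.27 -1.39]
```

View pics/a4.png

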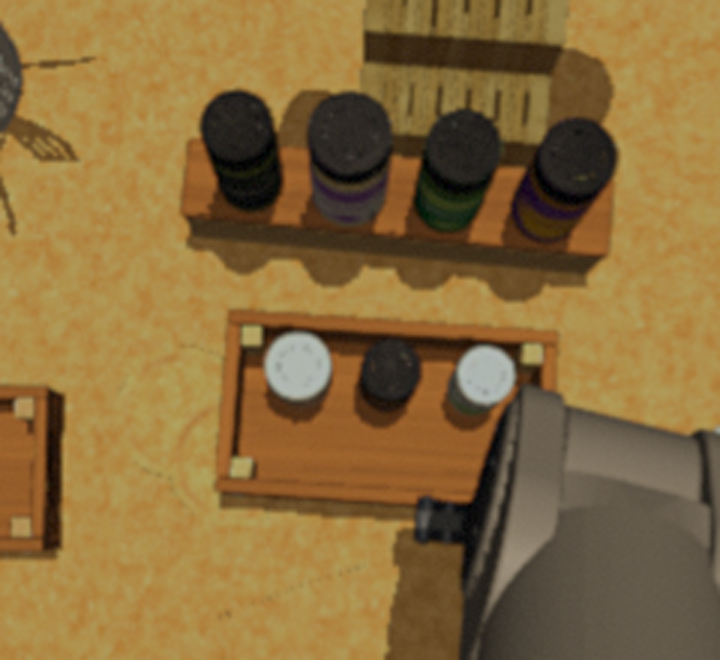

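```bash
python3 yaw.py 230 311 557 333
```

```text
P [[0.6246, 0.0843], [0.6147, -0.1125]] len 0.197 yaw rel 1.52 c [ 0.5647 -0.0114] local -0.1318 -0.0042
L [0.5138 0.0713] u [ 0.999 -0.05 ]
R [ 0.5058 -0.0885] u [ 0.999 -0.05 ]
```

Call:
send_rows(rows="0.003 0 0 0 0 0;0.003 0 0 0 0 0;0.003 0 0 0 0 0;0.003 0 0 0 0 0;0.003 0 0 0 0 0;0.003 0 0 0 0 0;0.003 0 0 0 0 0;0.003 0 0 0 0 0;0 0 0 0 0 0;0 0 0 0 0 0")

```text
clock: 9.1
tcp_pos: [0.5228, -0.0854, 0.0348]
orientation: [-1.57, 0.062, -0.058]
contact_force: [-3.1, -2.6, -1.6]
grip_width: 0.0001
```

```bash
python3 look.py a5
```

```text
9.15 [ 0.523  -0.0852  0.0349] [-3.33 -2.75 -2.15]
```

View pics/a5.png

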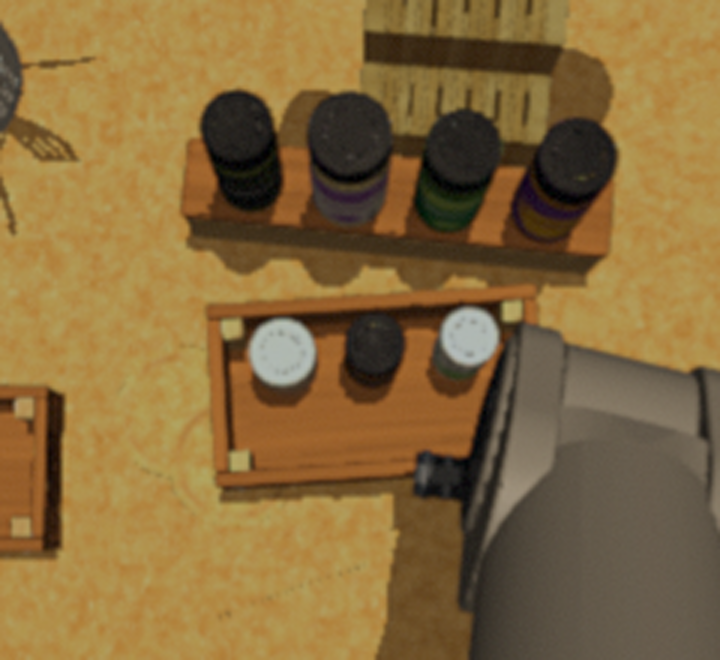

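```bash
python3 yaw.py 207 306 537 286
```

```text
P [[0.6274, 0.0982], [0.6431, -0.1004]] len 0.1992 yaw rel 8.93 c [ 0.5804 -0.0055] local -0.1166 0.0029
L [0.5193 0.0699] u [0.997 0.079]
R [ 0.5319 -0.0896] u [0.997 0.079]
```

Call:
send_rows(rows="-0.01 0 0 0 0 0;-0.015 0 0 0 0 0;-0.015 0 0 0 0 0;0 0.025 0 0 0 0;0 0.025 0 0 0 0;0 0.025 0 0 0 0;0 0.025 0 0 0 0;0 0.025 0 0 0 0;0 0.025 0 0 0 0;0 0.007 0 0 0 0;0 0 0 0 0 0;0.005 0 0 0 0 0;0.005 0 0 0 0 0;0.005 0 0 0 0 0;0 0 0 0 0 0")

```text
clock: 10.7
tcp_pos: [0.5003, 0.0713, 0.0354]
orientation: [-1.57, 0.06, -0.062]
contact_force: [0.2, -0.6, -0.0]
grip_width: -0.0
```

Call:
send_rows(rows="0.003 0 0 0 0 0;0.003 0 0 0 0 0;0.003 0 0 0 0 0;0.003 0 0 0 0 0;0.003 0 0 0 0 0;0.003 0 0 0 0 0;0.003 0 0 0 0 0;0.003 0 0 0 0 0;0.003 0 0 0 0 0;0.003 -0.0003 0 0 0 0;0.003 -0.0003 0 0 0 0;0.003 -0.0003 0 0 0 0;0.003 -0.0003 0 0 0 0;0 0 0 0 0 0")

```text
clock: 12.1
tcp_pos: [0.5362, 0.0725, 0.0347]
orientation: [-1.569, 0.061, -0.055]
contact_force: [-4.7, 3.1, 0.4]
grip_width: -0.0002
```

```bash
python3 look.py a6
```

```text
12.15 [0.5362 0.0723 0.0347] [-3.82  1.91  0.66]
```

View pics/a6.png

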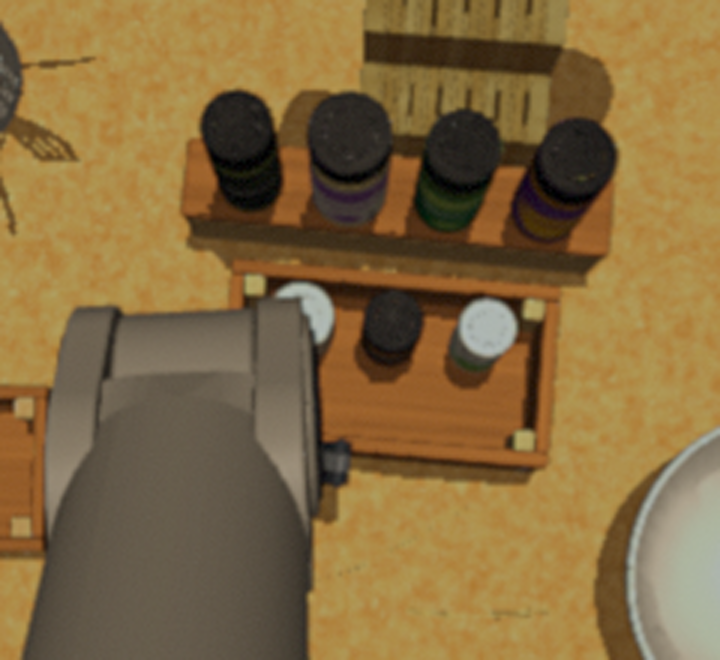

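```bash
python3 yaw.py 232 262 560 287
```

```text
P [[0.6545, 0.0839], [0.6428, -0.1144]] len 0.1986 yaw rel 1.01 c [ 0.5937 -0.012 ] local -0.1029 -0.0026
L [0.5436 0.0711] u [ 0.998 -0.059]
R [ 0.5341 -0.0886] u [ 0.998 -0.059]
```

Call:
send_rows(rows="0.003 -0.0003 0 0 0 0;0.003 -0.0003 0 0 0 0;0.003 -0.0003 0 0 0 0;0.003 -0.0003 0 0 0 0;0.003 -0.0003 0 0 0 0;0 0 0 0 0 0;-0.015 0 0 0 0 0;-0.02 0 0 0 0 0;-0.015 0 0 0 0 0;0 -0.025 0 0 0 0;0 -0.025 0 0 0 0;0 -0.025 0 0 0 0;0 -0.025 0 0 0 0;0 -0.025 0 0 0 0;0 -0.025 0 0 0 0;0 -0.01 0 0 0 0;0 0 0 0 0 0")

```text
clock: 13.9
tcp_pos: [0.5032, -0.0921, 0.0354]
orientation: [-1.57, 0.061, -0.062]
contact_force: [0.5, 0.1, -0.7]
grip_width: -0.0001
```

```bash
python3 look.py a7
```

```text
13.95 [ 0.5032 -0.0904  0.0353] [ 0.57  0.69 -0.48]
```

View pics/a7.png

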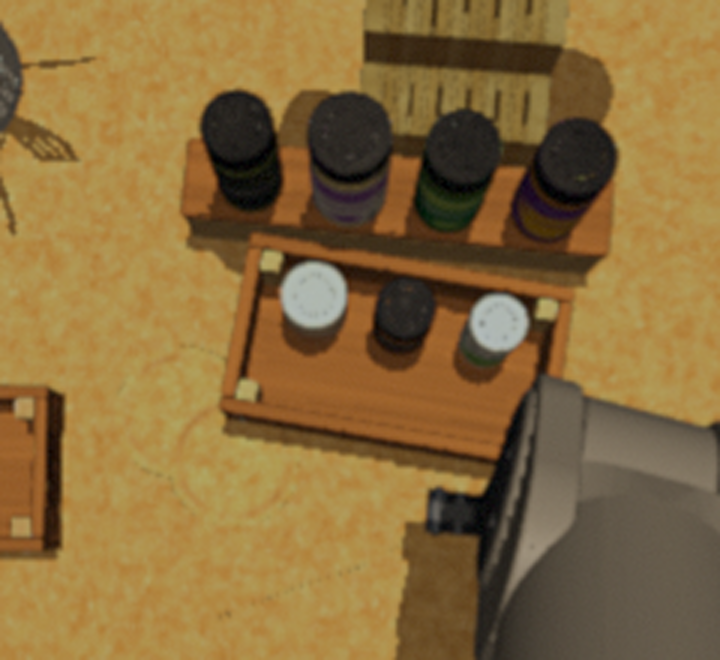

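```bash
python3 yaw.py 252 236 573 292
```

```text
P [[0.6707, 0.0722], [0.6399, -0.1222]] len 0.1969 yaw rel -4.61 c [ 0.6009 -0.0164] local -0.0953 -0.0064
L [0.5591 0.0712] u [ 0.988 -0.157]
R [ 0.5341 -0.0868] u [ 0.988 -0.157]
```

Call:
send_rows(rows="0.005 0 0 0 0 0;0.005 0 0 0 0 0;0.003 0 0 0 0 0;0.003 0 0 0 0 0;0.003 0 0 0 0 0;0.003 0 0 0 0 0;0.003 0 0 0 0 0;0.003 0 0 0 0 0;0.003 0 0 0 0 0;0.003 0 0 0 0 0;0.003 0 0 0 0 0;0 0 0 0 0 0")

```text
clock: 15.2
tcp_pos: [0.5377, -0.092, 0.0346]
orientation: [-1.571, 0.064, -0.057]
contact_force: [-4.3, -2.6, 1.4]
grip_width: -0.0002
```

```bash
python3 look.py a8
```

```text
15.25 [ 0.5376 -0.0919  0.0346] [-4.58 -2.28  1.16]
```

View pics/a8.png

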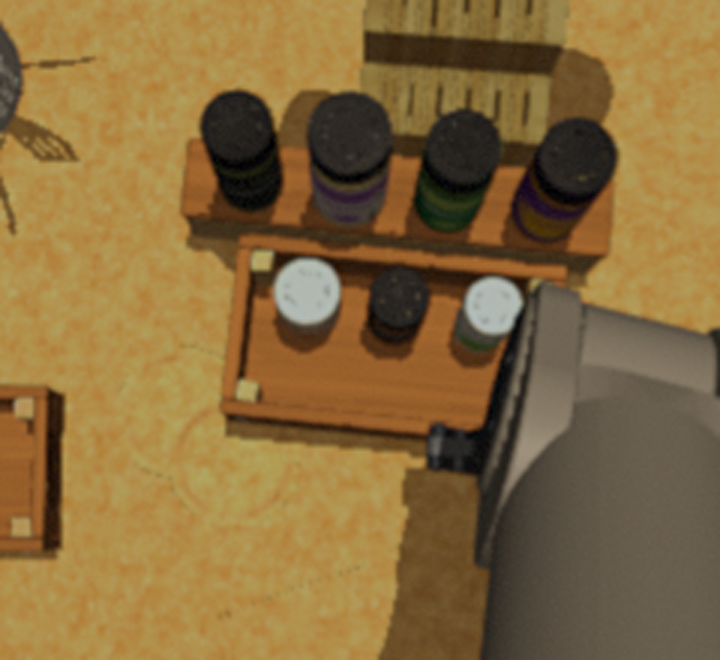

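```bash
python3 yaw.py 242 237 567 266
```

```text
P [[0.67, 0.0783], [0.6557, -0.1186]] len 0.1974 yaw rel 0.26 c [ 0.608  -0.0162] local -0.0883 -0.0057
L [0.5589 0.0675] u [ 0.997 -0.072]
R [ 0.5474 -0.092 ] u [ 0.997 -0.072]
```

Call:
send_rows(rows="0.003 0 0 0 0 0;0.003 0 0 0 0 0;0 0 0 0 0 0;-0.015 0 0 0 0 0;-0.02 0 0 0 0 0;0 0.025 0 0 0 0;0 0.025 0 0 0 0;0 0.025 0 0 0 0;0 0.025 0 0 0 0;0 0.025 0 0 0 0;0 0.025 0 0 0 0;0 0.01 0 0 0 0;0.005 0 0 0 0 0;0.005 0 0 0 0 0;0.005 0 0 0 0 0;0.005 0 0 0 0 0;0 0 0 0 0 0")

```text
clock: 17.0
tcp_pos: [0.5321, 0.0684, 0.0354]
orientation: [-1.57, 0.06, -0.062]
contact_force: [-0.6, 0.1, -0.0]
grip_width: 0.0002
```

Call:
send_rows(rows="0.003 0 0 0 0 0;0.003 0 0 0 0 0;0.003 0 0 0 0 0;0.003 0 0 0 0 0;0.003 0 0 0 0 0;0.003 0 0 0 0 0;0.003 0 0 0 0 0;0.003 0 0 0 0 0;0 0 0 0 0 0")

```text
clock: 17.9
tcp_pos: [0.5532, 0.0697, 0.0349]
orientation: [-1.57, 0.062, -0.056]
contact_force: [-4.4, 0.8, 3.9]
grip_width: 0.0003
```

```bash
python3 look.py a9
```

```text
17.95 [0.5532 0.0697 0.0349] [-5.02  1.65  3.63]
```

View pics/a9.png

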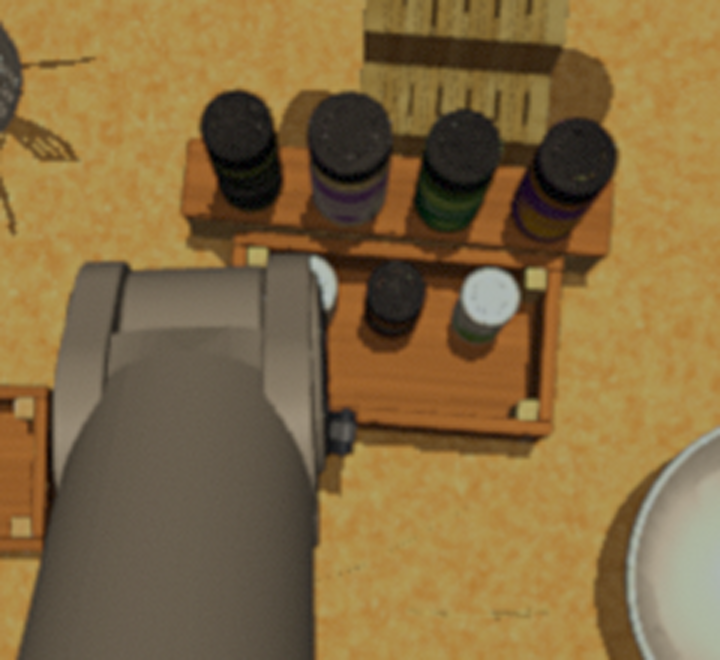

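```bash
python3 yaw.py 235 233 562 257
```

```text
P [[0.6723, 0.0825], [0.6612, -0.1156]] len 0.1985 yaw rel 1.18 c [ 0.6119 -0.0134] local -0.0847 -0.0026
L [0.5614 0.0695] u [ 0.998 -0.056]
R [ 0.5524 -0.0902] u [ 0.998 -0.056]
```

Call:
send_rows(rows="0.002 0 0 0 0 0;0.002 0 0 0 0 0;0.002 0 0 0 0 0;0 0 0 0 0 0")

```text
clock: 18.4
tcp_pos: [0.5587, 0.0706, 0.0348]
orientation: [-1.569, 0.063, -0.055]
contact_force: [-5.9, 2.1, 3.9]
grip_width: -0.0003
```

Now the right side once more, until it seats.

Call:
send_rows(rows="0.002 0 0 0 0 0;0 0 0 0 0 0;-0.015 0 0 0 0 0;-0.02 0 0 0 0 0;-0.01 0 0 0 0 0;0 -0.025 0 0 0 0;0 -0.025 0 0 0 0;0 -0.025 0 0 0 0;0 -0.025 0 0 0 0;0 -0.025 0 0 0 0;0 -0.025 0 0 0 0;0 -0.005 0 0 0 0;0 0 0 0 0 0;0.005 0 0 0 0 0;0.005 0 0 0 0 0;0.003 0 0 0 0 0;0.003 0 0 0 0 0;0.003 0 0 0 0 0;0.003 0 0 0 0 0;0 0 0 0 0 0")

```text
clock: 20.4
tcp_pos: [0.5406, -0.0855, 0.0353]
orientation: [-1.57, 0.059, -0.06]
contact_force: [-0.1, 0.1, 1.1]
grip_width: -0.0
```

```bash
python3 look.py b1
```

```text
20.45 [ 0.5402 -0.0856  0.0353] [-0.2   0.15 -1.2 ]
```

View pics/b1.png

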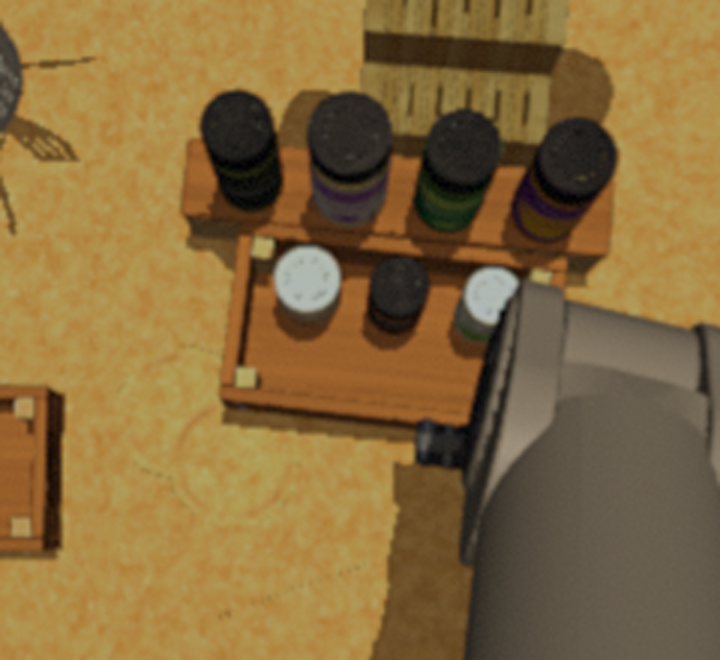

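Call:
send_rows(rows="0.002 0 0 0 0 0;0.002 0 0 0 0 0;0.002 0 0 0 0 0;0 0 0 0 0 0")

```text
clock: 20.85
tcp_pos: [0.544, -0.0858, 0.0349]
orientation: [-1.57, 0.063, -0.057]
contact_force: [-5.5, 0.6, 4.3]
grip_width: -0.0003
```

Call:
send_rows(rows="0.002 0 0 0 0 0;0.002 0 0 0 0 0;0 0 0 0 0 0")

```text
clock: 21.15
tcp_pos: [0.5472, -0.0867, 0.0347]
orientation: [-1.571, 0.065, -0.056]
contact_force: [-6.4, -1.6, 3.4]
grip_width: -0.0001
```

Call:
send_rows(rows="0.002 0 0 0 0 0;0.001 0 0 0 0 0;0 0 0 0 0 0")

```text
clock: 21.45
tcp_pos: [0.5474, -0.0865, 0.0343]
orientation: [-1.57, 0.069, -0.052]
contact_force: [-13.1, -0.6, 8.5]
grip_width: -0.0001
```

```bash
python3 look.py b2
```

```text
21.5 [ 0.5474 -0.0865  0.0343] [-13.48  -1.6    9.43]
```

View pics/b2.png

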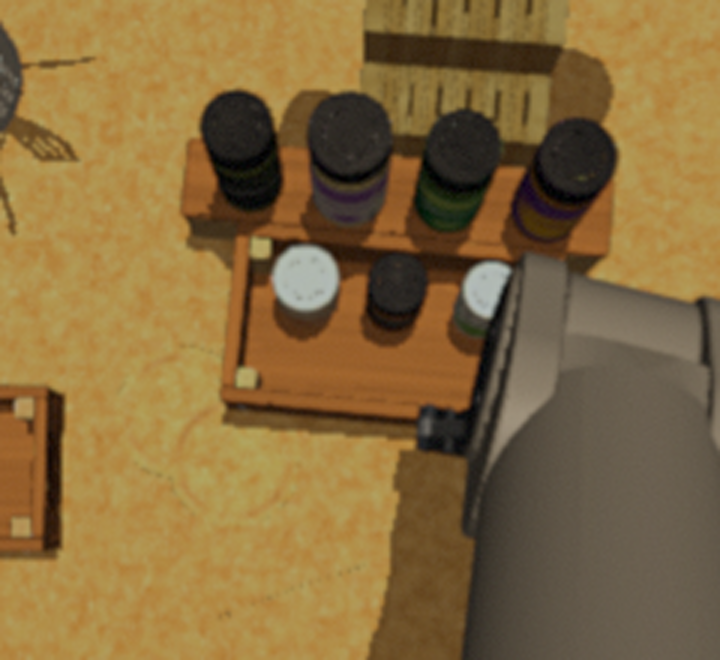

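Force rose from about 6 N to 13 N without further motion, so it is seated. Backing off and checking.

Call:
send_rows(rows="-0.005 0 0 0 0 0;-0.015 0 0 0 0 0;-0.025 0 0 0 0 0;-0.025 0 0 0 0 0;-0.02 0 0 0 0 0;0 0 0.03 0 0 0;0 0 0.03 0 0 0;0 0 0.03 0 0 0;0 0 0.03 0 0 0;0 0 0.03 0 0 0;0 0 0 0 0 0;0 0 0 0 0 0")

```text
clock: 22.7
tcp_pos: [0.4638, -0.0855, 0.1859]
orientation: [-1.57, 0.057, -0.061]
contact_force: [-0.9, 0.3, -0.3]
grip_width: -0.0002
```

```bash
python3 look.py b3; python3 look.py b3s scene
```

```text
22.75 [ 0.4629 -0.0854  0.1849] [ 0.42 -0.35  0.68]
22.8 [ 0.4625 -0.0855  0.1844] [ 0.19  0.32 -0.23]
```

View pics/b3.png

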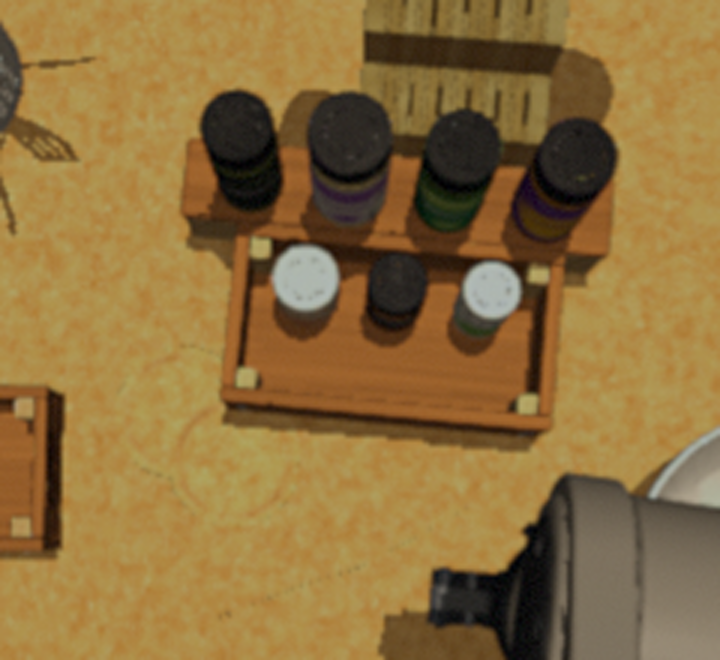

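View pics/b3s.png

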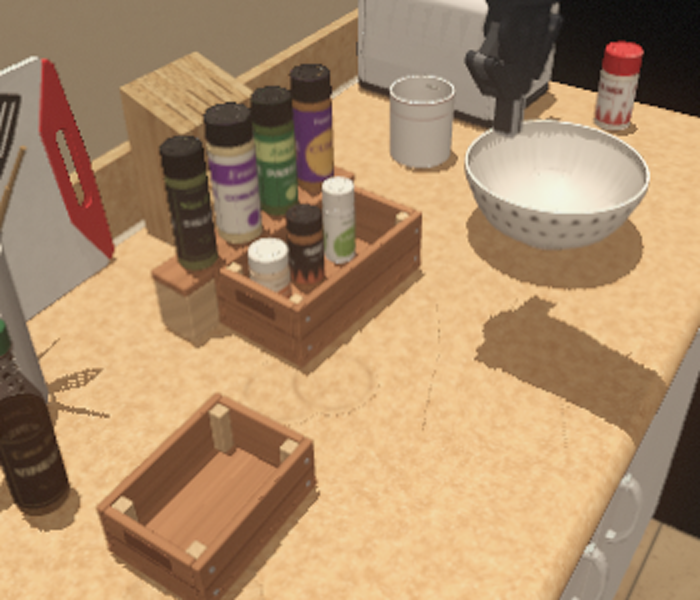

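```bash
python3 - <<'E'
from bench import r
from h import *
f=r.grab_frame("top")
N=plane(f,np.array([(223,403),(551,430)])/3+[199.67,129.67],.075)[:,:2]
S=plane(f,np.array([(184,216),(607,254)])/3+[199.67,129.67],.07)[:,:2]
a=lambda d:np.degrees(np.arctan2(-d[0],d[1]))
ys=np.radians(a(S[0]-S[1]));u=np.array([np.cos(ys),np.sin(ys)])
e=N.mean(0)-S.mean(0)
print('yaw rel',a(N[0]-N[1])-a(S[0]-S[1]),'near side to stand front',e@u,'(want -0.110) lateral',e@[-u[1],u[0]])
print(r.hand_in())
E
```

```text
yaw rel 0.42664601017409076 near side to stand front -0.11122232804710948 (want -0.110) lateral -0.00432272070919866
the job is handed in; nothing more can be done
None
```

I walked the large crate back against the jar stand and handed the job in at about 23 s of the 58 s allowed. `hand_in()` gives no verdict, so what follows is from my own measurements.

I pushed low on the near side with the shut fingers, alternating corners and starting on the left. There were seven pushes. The camera views showed:

| Push | Result |
|---|---|
| 1, left | 9.4° clockwise of square, about 3 cm ahead |
| 2, right | 8.9° anticlockwise of square, about 3 cm ahead |
| 3 to 7, alternating | squared it up and seated it on the stand |

On the last push the force rose from about 6 N to 13 N without further motion, which is how I judged it was seated.

Checks after backing the gripper off, clear of everything:
- **Gap:** the crate's near side is 111 mm from the stand's front. Flush would be 110 mm, so the gap is about 1 mm.
- **Squareness:** it is 0.4° off square to the stand.
- **Sideways:** it is about 4 mm off the stand's middle.
- **Small crate:** it looks unmoved in the pictures. I did not measure its position again at the end.
- **Forces:** push forces on the tool never read above about 16 N.

One reading was slightly off: the crate's rim measured 1 to 3% short against its stated size, up to about 7 mm on the length. That is within the tolerances here.

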